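# Line up servos and hold the lamp lid over them

## Robot

A 6-joint arm with a two-finger parallel gripper is mounted at the origin on the work surface. World frame = base frame: x ahead of the robot, y to its left, z up, the work surface at z = 0. Lengths are in m, angles in rad, forces in N, time in s.
With the tool pointing down it reaches from about 0.325 to 0.75 m from the base axis. Payload 7.6 kg.
Tool frame: the origin (TCP) lies midway between the tips of the shut fingers; the grasp point (between the pads) lies 19 mm behind it; z points along the fingers, y is the line along which they close (so a half turn about z gives the same grasp; the last joint's range is limited). The gripper opens to 85 mm and grips with 20 to 120 N. Pads are 22 mm wide; open, the fingers measure 114 mm over their backs; the gripper's body (76 mm by 85 mm) begins 54 mm behind the grasp point. The pads swing forward as they close: fully open they stand 13 mm farther back than shut.
Start: joints at [-1.2, 0.052, 1.401, -0, 1.689, -0.07], TCP at [0.224, -0.475, 0.192] pointing down, gripper open.
Joint ranges: [-2.9, 2.9], [-0.91, 2.17], [0.12, 2.37], [-1.06, 4.2], [0.26, 2.73], [-2.93, 2.93]. Speed limits (rad/s): [2.57, 2.57, 3.01, 3.14, 3.14, 3.14].

## Interface

Orientations are given as a unit quaternion [x, y, z, w].
In Python, from workcell import manip, imaging, spotter gives the robot as it stands.
- The arm moves only by the tool apply_moves, never from a script. Its argument "commands" is a list of rows, each an object of numbers: "x", "y", "z": the shift along the world's x, y, z each as a share of 25 mm, from -1 to 1; "ax", "ay", "az": the turn, a rotation vector about the world's x, y, z each as a share of 5 degrees, from -1 to 1. A call has exactly 5 rows; each row shifts and turns the commanded pose from where the row before left it; what a row does not reach is not made up. A row lasts 1/12 s, in which the tool goes at most 41.7 mm and 7.16 degrees, less where a joint would pass 70% of its speed; a pose out of reach is approached as far as the arm can. A call with a number of a shift or a turn outside -1 to 1 is refused whole. A call with a gripper value outside its range is refused whole. "hand" is the gripper command: -1 is shut, 1 is fully open, values between are in proportion, set as the call begins (left out, the last holds). The fingers move at their own pace and stop on an object; "force" is the grip in N (left out, the last holds). Time passes only in rows, so rows that do not move let the fingers close, or fill a call up. It gives the time, the measured TCP pose, the force, the opening and the grip force at its end, in the units of the state.
- manip.sense(): the state, without advancing time (a new reading comes with each control period).
- imaging.snapshot(name): name is "scene" or "top" or "wrist"; returns a dict with "pixels" (420x560x3 uint8, red, green, blue), "intrinsics" (3x3 intrinsics, pixels), "k1" (the pictures are not rectified: a ray, as slopes to the right and down, at radius r is drawn at 1 + k1 r^2 times it, then the intrinsics apply), "world_to_cam" (4x4, takes a point from world to camera coordinates). Camera axes: x right, y down, z forward; pixel columns grow to the right and rows downward; lengths in m; the calibration is good to about 2 mm. A picture is of the moment at which its call begins. There is no depth.
- manip.sign_off(): hands the job in; it is judged then, once.
Trained networks look in a picture, given as the dict that the camera call returned (one of the last four; its "shot" number tells which), for a name from the list of things; names that differ only in an ending like _2 or _b are one class to them, and where a whole thing is asked for, a point or a joint stands for the part that bears it (a point fixed in the world has none). Each returns a list of dicts, best first, with "conf" (0 to 1); they miss things now and then, are a little off and sometimes report something else, mostly with a low value. They report only what shows in the picture. A call takes as long as a camera call. They do not tell look-alikes from the thing itself.
- spotter.search_frame(picture, thing): "uv" ([column, row] in pixels, amid what is visible of it).
- spotter.regions_of(picture, thing): "region" (420x560 bool, what is visible of it) and "uv" ([column, row] in pixels, amid what is visible of it).
The state is a dict: "clock": time; "joint_pos": joint angles; "joint_vel": joint speeds; "tau": joint torques, N m; "position": TCP position; "orientation": TCP orientation; "contact_force": force on the tool from outside, world axes, zero at the start; "torque": the same for the moment, N m; "width": opening from 0.0 (shut) to 1.0 (fully open); "grasp_force": force on a finger pad.
Only numpy, scipy, OpenCV 4.12 (cv2) and the standard library are available. Lean on these libraries where they do the work, as an engineer would, in place of code of your own. Each camera call takes 0.05 s, during which the arm holds its last target. There are 200 camera calls.

## Task

Nudge the three robot servos into an even row along the front of the aluminium ledge: one at each of the three small steel tabs, centred on it, square to the ledge and with a short end against it. Then raise the lid of the plywood light box and hold it open at 60 degrees so that the lamp panel inside it lights the row. Finish while still holding the lid there, as it falls shut if let go, with the servos still lined up and everything else on the bench left where it is.

Things in the scene. Friction and masses are not known exactly. Their poses are not given: they have to be found in the camera images.
- servo_a: one of three identical loose servos, standing: black block with an aluminium band, 30 (x) by 60 (y) by 44 high, 160 g, with an aluminium disc (26 across, top at 52) on a short neck on top, 14 towards one end. Origin: centre of underside; y along its length, z up. Slides when nudged low; grip it across the 30 mm width, below the disc. Any servo may go to any place, either end to the ledge.
- servo_b: one of three identical loose servos, standing: black block with an aluminium band, 30 (x) by 60 (y) by 44 high, 160 g, with an aluminium disc (26 across, top at 52) on a short neck on top, 14 towards one end. Origin: centre of underside; y along its length, z up. Slides when nudged low; grip it across the 30 mm width, below the disc. Any servo may go to any place, either end to the ledge.
- servo_c: one of three identical loose servos, standing: black block with an aluminium band, 30 (x) by 60 (y) by 44 high, 160 g, with an aluminium disc (26 across, top at 52) on a short neck on top, 14 towards one end. Origin: centre of underside; y along its length, z up. Slides when nudged low; grip it across the 30 mm width, below the disc. Any servo may go to any place, either end to the ledge.
- ledge: aluminium straightedge fixed to the bench, 230 long (x) by 18 (y) by 16 high, with three tabs on its top (dark steel, 10 wide, 18 deep, 12 high, top 28 above the bench) at x = -90, 0 and +90. Origin: centre of the underside; x along its length, its front face (where the servos go) is the -y one, 9 from the origin.
- place_0 (a point): point on the bench where the centre of the underside of a servo belongs: 39 mm to the ledge's own -y side from its middle line, i.e. 30 mm in front of its long front face, in line with the tab at x = -90 on the ledge; axes as the ledge's.
- place_1 (a point): point on the bench where the centre of the underside of a servo belongs: 39 mm to the ledge's own -y side from its middle line, i.e. 30 mm in front of its long front face, in line with the tab in the middle of the ledge; axes as the ledge's.
- place_2 (a point): point on the bench where the centre of the underside of a servo belongs: 39 mm to the ledge's own -y side from its middle line, i.e. 30 mm in front of its long front face, in line with the tab at x = +90 on the ledge; axes as the ledge's.
- lightbox: fixed plywood light box, 200 deep (x) by 260 wide (y) by 85 high, under a 9 mm lid of the same outline, 94.5 high in all when shut. Origin: centre of the underside; its own -x side is the front, towards the ledge. The lid is hinged along the top of the +x (back) side and has a steel bar handle on top, near the front.
- lid (a joint): opening angle of the lid in rad: 0 shut, growing as its front edge rises, 1.047 is 60 degrees; stop at 1.9. The lid (about 0.35 kg, its centre of mass 100 from the hinge) swings freely and falls shut if let go below about 1.5 rad.
- lid_handle (a point): middle of the lid's steel bar handle: round, 11 in diameter, 111 long, parallel to the hinge, on two posts 85 apart, its axis 35 above the lid's top face; when shut, 170 in front of the hinge and 44 above it; it turns with the lid. Fingers pinching it from above can stay upright while the lid turns about the bar.
- lid_hinge (a point): middle of the lid's hinge line, 85.5 above the bench at the back of the light box (its own x = +100); the hinge line runs along the light box's y axis.
- screwdriver: screwdriver with blue handle, 170 long, lying to the right of the servos (a bystander, to be left where it is); origin near its middle, x along it.
- tape: white plastic ring (tape core), 76 across, 20 high, flat on the bench beyond the far end of the ledge (a bystander, to be left where it is); origin centre of underside.
- flux_jar: small white jar with blue cap, 40 across, 40 high, standing between ledge and light box (a bystander, to be left where it is); origin centre of underside.
- bearing: steel ring bearing, 36 across, 10 high, between ledge and light box (a bystander, to be left where it is); origin centre of underside.
- spanner: steel spanner, 150 long, lying beyond the light box (a bystander, to be left where it is); origin near its middle, x along it.
- water: water bottle, 70 across, 210 high, on the right of the bench (a bystander, to be left where it is); origin centre of underside.
- foot: black rubber machine foot, cone 44 across, 25 high, on the right of the bench (a bystander, to be left where it is); origin centre of underside.
There are look-alikes about, which are no part of the job. Leave any red look-alike of the servo_b alone.

How it is judged:
By the outcome, as a careful person would: the job done as asked, in the order asked, and still so for the second after the job is handed in, while the arm keeps its last pose, push and grip.
It also fails if it takes over 61 s, if anything falls off the work surface, if the arm or the gripper's body presses on something with over 40 N, if the wrist force passes 120 N, or if a joint passes its speed limit or range.

## Working session

There is one attempt and no reset: what is moved stays moved. The work goes in short steps, Python scripts to look and compute and a tool call to move; the robot and the scene stay as the last step left them, time stands still between calls to the robot, and variables do not carry over. Pictures are saved under pics/ and viewed, at most 10 in all, crops included, and the job is handed in when it is done.

Besides the shell and the picture viewer there is one more tool, called after "Emit:" by a JSON object that holds its "fn" and its "kwargs". apply_moves: Moves the arm, as the interface text tells. Shift numbers are shares of 25 mm and turn numbers shares of 5 degrees, none past 1 either way. Its arguments: {"type":"object","properties":{"commands":{"type":"array"},"hand":{"type":"number"},"force":{"type":"number"}},"required":["commands"]}

```bash
mkdir -p pics; ls
cat > h.py <<'E'
import numpy as np, cv2
from workcell import manip, imaging, spotter
def save(p,name): cv2.imwrite('pics/'+name, cv2.cvtColor(p['pixels'],cv2.COLOR_RGB2BGR))
def ray(p,uv):
    K=np.array(p['intrinsics']);T=np.array(p['world_to_cam'])
    d=np.array([p['k1'],0,0,0,0],float)
    n=cv2.undistortPoints(np.array([[uv]],float),K,d)[0,0]
    R=T[:3,:3];c=-R.T@T[:3,3]
    return c,R.T@np.array([n[0],n[1],1])
def atz(p,uv,z):
    c,v=ray(p,uv); return c+v*(z-c[2])/v[2]
def proj(p,X):
    T=np.array(p['world_to_cam']);q=(T[:3,:3]@np.atleast_2d(X).T).T+T[:3,3]
    n=q[:,:2]/q[:,2:];r2=(n**2).sum(1,keepdims=True);n=n*(1+p['k1']*r2)
    K=np.array(p['intrinsics']);return n@K[:2,:2].T+K[:2,2]
E
python3 - <<'E'
from h import *
s=manip.sense();print(s['clock'],s['position'],s['orientation'],s['width'])
p=imaging.snapshot('top');save(p,'top0.png')
c,_=ray(p,[280,210]);print('cam',c,p['k1'])
for t,z in [('servo_a',.04),('ledge',.016),('lightbox',.09),('lid_handle',.13),('screwdriver',.01),('tape',.01),('flux_jar',.04),('bearing',.01),('spanner',.005),('water',.2),('foot',.02)]:
    for d in spotter.search_frame(p,t)[:5]: print(t,round(d['conf'],2),np.round(d['uv']),np.round(atz(p,d['uv'],z),3))
q=imaging.snapshot('scene');save(q,'scene0.png');print(s['clock'],manip.sense()['clock'])
E
```

```text
pics
0.0 [ 0.22387008 -0.47447417  0.19106922] [ 9.75810485e-01  2.18616736e-01 -1.26570115e-04 -7.76784681e-04] 0.9979551015619976
cam [0.4181391  0.00736354 1.39600559] -0.027446651593654583
servo_a 0.71 [338. 182.] [ 0.63  -0.162  0.04 ]
servo_a 0.65 [334. 204.] [ 0.557 -0.146  0.04 ]
servo_a 0.51 [333. 231.] [ 0.467 -0.146  0.04 ]
servo_a 0.45 [331. 266.] [ 0.354 -0.14   0.04 ]
ledge 0.87 [305. 204.] [ 0.558 -0.054  0.016]
ledge 0.73 [304. 142.] [ 0.77  -0.047  0.016]
lightbox 0.98 [206. 219.] [0.497 0.268 0.09 ]
lightbox 0.6 [358. 231.] [ 0.468 -0.22   0.09 ]
lid_handle 0.75 [205. 217.] [0.501 0.262 0.13 ]
screwdriver 0.74 [306. 208.] [ 0.546 -0.055  0.01 ]
screwdriver 0.55 [359. 232.] [ 0.467 -0.237  0.01 ]
tape 0.7 [310. 144.] [ 0.766 -0.067  0.01 ]
tape 0.53 [305. 202.] [ 0.567 -0.052  0.01 ]
flux_jar 0.53 [205. 219.] [0.5   0.281 0.04 ]
flux_jar 0.52 [294. 191.] [ 0.597 -0.014  0.04 ]
bearing 0.61 [290. 215.] [ 0.52  -0.002  0.01 ]
spanner 0.64 [216. 171.] [0.669 0.255 0.005]
water 0.88 [414. 165.] [ 0.661 -0.366  0.2  ]
water 0.16 [335. 233.] [ 0.456 -0.132  0.2  ]
foot 0.62 [405. 253.] [ 0.398 -0.389  0.02 ]
0.0 0.65
```

Run:
```python
import cv2
a=cv2.imread('pics/top0.png')[110:310,150:430];cv2.imwrite('pics/top0c.png',cv2.resize(a,(784,560),interpolation=cv2.INTER_CUBIC))
```

```text
(no output)
```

View pics/top0c.png

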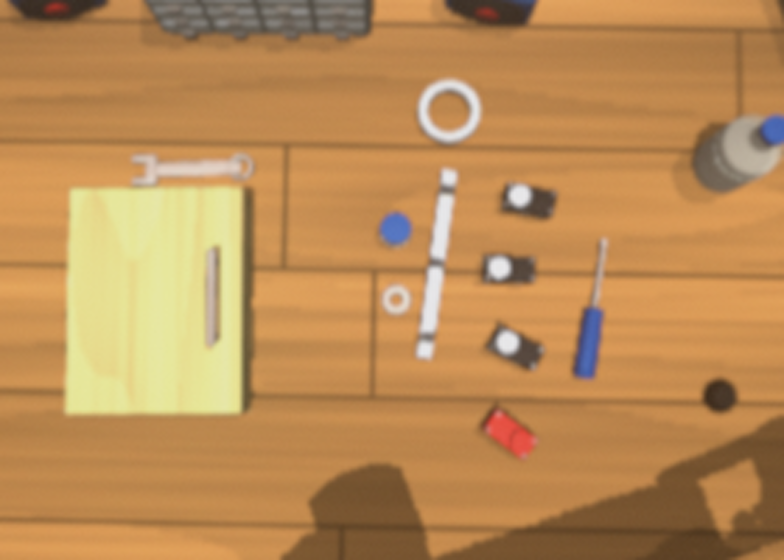

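View pics/scene0.png

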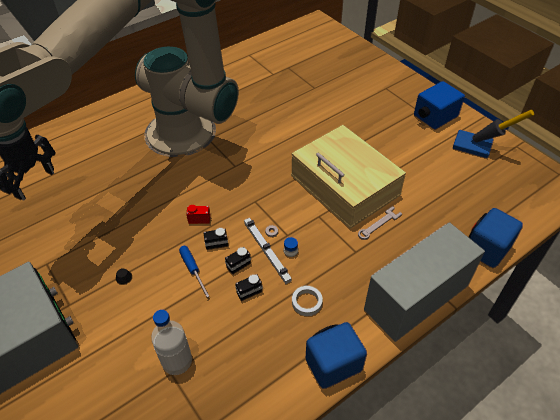

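The top view shows the ledge from crop (424,358) to (450,170), with tabs at (428,338), (436,262) and (447,188). The black servos are at (528,201), (509,268) and (515,346). The red look-alike is at (510,432), and the box is on the left with its handle at (212,297). I'll move over the servos for a closer look with the wrist camera.

Emit:
{"fn": "apply_moves", "kwargs": {"commands": [{"x": 0.7,"y": 0.9,"z": 0.4,"az": 0.77},{"x": 0.7,"y": 0.9,"z": 0.4,"az": 0.77},{"x": 0.7,"y": 0.9,"z": 0.4,"az": 0.77},{"x": 0.7,"y": 0.9,"z": 0.4,"az": 0.77},{"x": 0.7,"y": 0.9,"z": 0.4,"az": 0.77}], "hand": 1}}

```text
$.commands[0]: bad value
```

Emit:
{"fn": "apply_moves", "kwargs": {"commands": [{"x": 0.7,"y": 0.9,"z": 0.4,"az": 0.77},{"x": 0.7,"y": 0.9,"z": 0.4,"az": 0.77},{"x": 0.7,"y": 0.9,"z": 0.4,"az": 0.77},{"x": 0.7,"y": 0.9,"z": 0.4,"az": 0.77},{"x": 0.7,"y": 0.9,"z": 0.4,"az": 0.77}]}}

```text
$.commands[0]: bad value
```

Emit:
{"fn": "apply_moves", "kwargs": {"commands": [{"x": 0.7,"y": 0.9,"z": 0.4,"az": 0.77},{"x": 0.7,"y": 0.9,"z": 0.4,"az": 0.77},{"x": 0.7,"y": 0.9,"z": 0.4,"az": 0.77},{"x": 0.7,"y": 0.9,"z": 0.4,"az": 0.77},{"x": 0.7,"y": 0.6,"z": 0.4,"az": 0.77}]}}

```text
$.commands[0]: bad value
```

Run:
```python
from h import *
s=manip.sense();print(s['clock'],s['position'],s['orientation'],s['joint_pos'])
p=imaging.snapshot('wrist');save(p,'w1.png')
c,v=ray(p,[280,210]);print('cam',c,v,p['intrinsics'][0],p['k1']);print(np.array(p['world_to_cam']).tolist())
for t,z in [('servo_a',.04),('ledge',.016)]:
    for d in spotter.search_frame(p,t)[:5]: print(t,round(d['conf'],2),np.round(d['uv']),np.round(atz(p,d['uv'],z),3))
```

```text
0.65 [ 0.22402001 -0.47482464  0.19191888] [9.75810777e-01 2.18616849e-01 8.90703004e-06 3.89564684e-05] [-1.20031103e+00  5.21959691e-02  1.40071301e+00  6.00543613e-06
  1.68860398e+00 -7.03076072e-02]
cam [ 0.28336693 -0.44743937  0.37458738] [-0.24125477 -0.13286847 -0.96154589] [290.03041643   0.         274.95258882] -0.056750946831266004
[[0.4267431165985464, -0.9043728608606336, -0.0002024216280055929, -0.5255010871460806], [-0.8722457446490894, -0.4116425193127495, 0.2640791495658281, -0.0359401844555705], [-0.23890934133540634, -0.1125173979107622, -0.9645009910778093, 0.3786441951623378], [0.0, 0.0, 0.0, 1.0]]
```

View pics/w1.png

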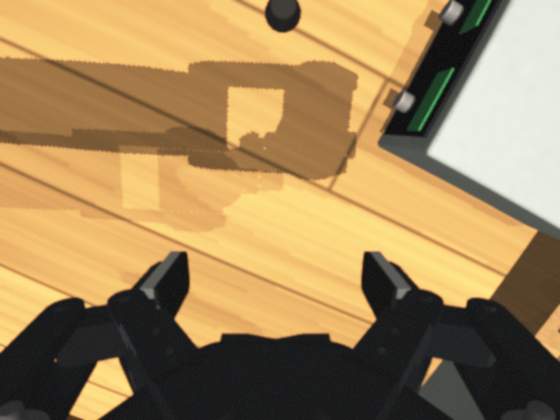

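The arm did not move, since rows apparently need all six numbers. The wrist view shows empty bench with the fingers at the bottom. I'll resend full rows.

Emit:
{"fn": "apply_moves", "kwargs": {"commands": [{"x": 0.7,"y": 0.9,"z": 0.4,"ax": 0,"ay": 0,"az": 0.77},{"x": 0.7,"y": 0.9,"z": 0.4,"ax": 0,"ay": 0,"az": 0.77},{"x": 0.7,"y": 0.9,"z": 0.4,"ax": 0,"ay": 0,"az": 0.77},{"x": 0.7,"y": 0.9,"z": 0.4,"ax": 0,"ay": 0,"az": 0.77},{"x": 0.7,"y": 0.9,"z": 0.4,"ax": 0,"ay": 0,"az": 0.77}], "hand": 1}}

```text
clock: 1.22
position: [0.3121, -0.3612, 0.2425]
orientation: [0.925, 0.38, 0.0, 0.0]
contact_force: [-0.6, -0.5, -0.1]
width: 1.001
grasp_force: 0.0
```

Emit:
{"fn": "apply_moves", "kwargs": {"commands": [{"x": 0.87,"y": 0.56,"z": -0.16,"ax": 0,"ay": 0,"az": 0.76},{"x": 0.87,"y": 0.56,"z": -0.16,"ax": 0,"ay": 0,"az": 0.76},{"x": 0.87,"y": 0.56,"z": -0.16,"ax": 0,"ay": 0,"az": 0.76},{"x": 0.87,"y": 0.56,"z": -0.16,"ax": 0,"ay": 0,"az": 0.76},{"x": 0.87,"y": 0.56,"z": -0.16,"ax": 0,"ay": 0,"az": 0.76}]}}

```text
clock: 1.63
position: [0.4213, -0.2915, 0.2219]
orientation: [0.849, 0.528, 0.0, 0.0]
contact_force: [0.4, -0.6, -0.4]
width: 1.001
grasp_force: 0.0
```

Emit:
{"fn": "apply_moves", "kwargs": {"commands": [{"x": 0.87,"y": 0.56,"z": -0.16,"ax": 0,"ay": 0,"az": 0.76},{"x": 0.87,"y": 0.56,"z": -0.16,"ax": 0,"ay": 0,"az": 0.76},{"x": 0.87,"y": 0.56,"z": -0.16,"ax": 0,"ay": 0,"az": 0.76},{"x": 0.87,"y": 0.56,"z": -0.16,"ax": 0,"ay": 0,"az": 0.76},{"x": 0.87,"y": 0.56,"z": -0.16,"ax": 0,"ay": 0,"az": 0.76}], "hand": 0.2}}

```text
clock: 2.05
position: [0.53, -0.2215, 0.2017]
orientation: [0.751, 0.661, 0.0, 0.0]
contact_force: [-0.6, -0.5, -0.4]
width: 0.6
grasp_force: 0.0
```

Run:
```python
from h import *
s=manip.sense();print(s['clock'],s['position'],s['orientation'],s['joint_pos'],s['width'])
p=imaging.snapshot('wrist');save(p,'w2.png')
np.save('w2.npy',p,allow_pickle=True)
for t,z in [('servo_a',.022),('ledge',.016)]:
    for d in spotter.regions_of(p,t)[:5]:
        m=d['region'].astype(np.uint8);c=max(cv2.findContours(m,0,2)[0],key=cv2.contourArea)
        b=cv2.boxPoints(cv2.minAreaRect(c))
        print(t,round(d['conf'],2),np.round(d['uv']),np.round(atz(p,d['uv'],z),3),m.sum(),[np.round(atz(p,q,z)[:2],3).tolist() for q in b])
```

```text
2.05 [ 0.53004313 -0.22145944  0.20169478] [7.50694883e-01 6.60649064e-01 3.38223685e-05 7.21736893e-05] [-4.60052591e-01  1.90159126e-01  1.23180395e+00  7.92299280e-06
  1.71947036e+00 -3.32621196e-01] 0.6003843427079146
servo_a 0.83 [283. 113.] [ 0.549 -0.14   0.022] 1454 [[0.535, -0.107], [0.567, -0.108], [0.567, -0.172], [0.533, -0.171]]
servo_a 0.79 [357. 124.] [ 0.637 -0.164  0.022] 1836 [[0.609, -0.192], [0.623, -0.128], [0.663, -0.137], [0.652, -0.202]]
servo_a 0.7 [124. 137.] [ 0.351 -0.143  0.022] 2123 [[0.308, -0.157], [0.356, -0.102], [0.396, -0.129], [0.351, -0.186]]
servo_a 0.55 [209. 132.] [ 0.457 -0.15   0.022] 1728 [[0.422, -0.173], [0.452, -0.114], [0.488, -0.129], [0.46, -0.189]]
ledge 0.74 [455.  27.] [ 0.762 -0.067  0.016] 2442 [[0.705, -0.032], [0.786, -0.038], [0.786, -0.112], [0.701, -0.104]]
ledge 0.64 [282.  36.] [ 0.558 -0.055  0.016] 3859 [[0.443, -0.053], [0.448, -0.028], [0.673, -0.058], [0.671, -0.083]]
```

View pics/w2.png

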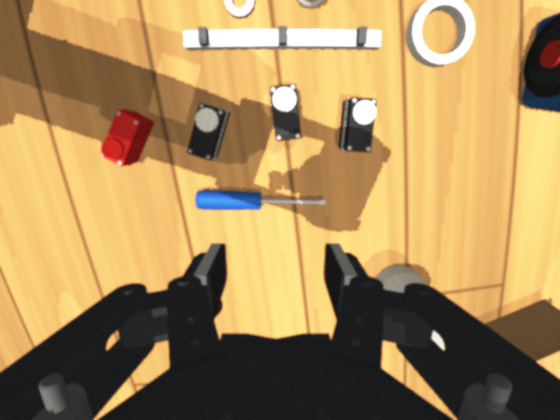

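The wrist view shows the three black servos at about (208,132), (285,112) and (358,124), and the red look-alike at (127,137). The ledge runs across the top at row 38, with tabs at columns 203, 283 and 362. I'll fit model silhouettes to the masks.

```bash
cat >> h.py <<'E'
from scipy.optimize import minimize
def box(cx,cy,x,y,z0,z1): return np.array([[cx+a*x/2,cy+b*y/2,z] for a in(-1,1) for b in(-1,1) for z in(z0,z1)])
LEDGE=[box(0,0,.23,.018,0,.016)]+[box(t,0,.01,.018,.016,.028) for t in(-.09,0,.09)]
a=np.linspace(0,6.28,24)
def disc(r,cy,z0,z1): return np.array([[r*np.cos(t),cy+r*np.sin(t),z] for t in a for z in(z0,z1)])
def servo(s): return [box(0,0,.03,.06,0,.044),disc(.013,s*.014,.044,.052)]
def sil(p,parts,pose,k=4):
    x,y,w=pose;R=np.array([[np.cos(w),-np.sin(w),0],[np.sin(w),np.cos(w),0],[0,0,1]])
    m=np.zeros((420,560),np.uint8);m=np.zeros((420*k//1,560*k),np.uint8) if k>1 else m
    for q in parts:
        u=proj(p,q@R.T+[x,y,0]);h=cv2.convexHull(((u+.5)*k*16-8).astype(np.int32).reshape(-1,1,2))
        cv2.fillConvexPoly(m,h,1,shift=4)
    return m
def fit(p,parts,mask,pose):
    M=cv2.resize(mask.astype(np.float32),None,fx=4,fy=4,interpolation=cv2.INTER_LINEAR)>.5
    f=lambda v:1-(lambda S:(S&M).sum()/(S|M).sum())(sil(p,parts,v*[.001,.001,.0174])>0)
    v0=np.array(pose)/[.001,.001,.0174]
    r=minimize(f,v0,method='Nelder-Mead',options=dict(initial_simplex=np.vstack([v0,v0+[6,0,0],v0+[0,6,0],v0+[0,0,5]]),maxiter=120,xatol=.05,fatol=1e-4))
    return r.x*[.001,.001,.0174],1-r.fun
def regs(p,t): return spotter.regions_of(p,t)
E
python3 - <<'E'
from h import *
p=imaging.snapshot('wrist')
L=[d for d in regs(p,'ledge')];L.sort(key=lambda d:abs(d['uv'][0]-282))
out=p['pixels'].copy()
def show(parts,pose):
    m=sil(p,parts,pose,4);c=cv2.findContours(m,0,2)[0]
    for k in c: cv2.polylines(big,[k],True,(0,255,0),1)
big=cv2.resize(out,None,fx=4,fy=4,interpolation=cv2.INTER_CUBIC)
v,i=fit(p,LEDGE,L[0]['region'],[.558,-.055,-.12]);print('ledge',np.round(v[:2],4),np.degrees(v[2]),i);show(LEDGE,v)
R=lambda w:np.array([[np.cos(w),-np.sin(w)],[np.sin(w),np.cos(w)]])
for t in(-.09,0,.09): print('place',np.round(v[:2]+R(v[2])@[t,-.039],4))
S=regs(p,'servo_a')
for uv,g in [((208,132),-.4),((285,112),.05),((358,124),.15)]:
    d=min(S,key=lambda d:np.hypot(*(np.array(d['uv'])-uv)))
    v,i=max((fit(p,servo(1),d['region'],[*atz(p,uv,.03)[:2],g0]) for g0 in(g,)),key=lambda t:t[1])
    print('servo',uv,np.round(v[:2],4),np.degrees(v[2]),i);show(servo(1),v)
cv2.imwrite('pics/fit.png',cv2.cvtColor(big[0:760,400:1720],cv2.COLOR_RGB2BGR)[::2,::2])
E
```

```text
ledge [ 0.5589 -0.055 ] -7.244179442735653 0.9294885905055397
place [ 0.4647 -0.0823]
place [ 0.554  -0.0937]
place [ 0.6433 -0.105 ]
servo (208, 132) [ 0.4573 -0.1501] -26.415802262342527 0.9591165749410335
servo (285, 112) [ 0.5504 -0.141 ] -0.8525984618304397 0.9593850201430568
servo (358, 124) [ 0.6346 -0.1655] -9.317820516615173 0.919724387062247
```

View pics/fit.png

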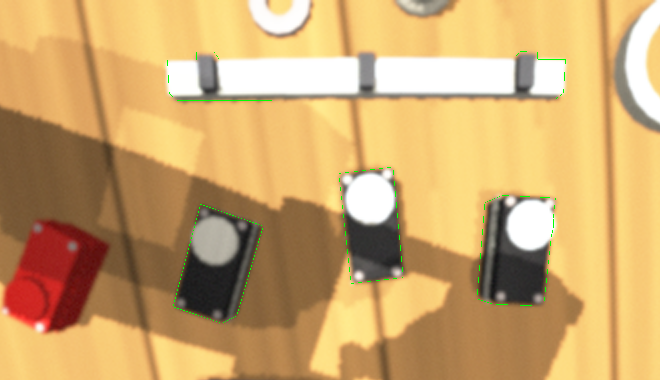

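The fits look good: IoU is 0.92–0.96, the ledge yaw is -7.2°, and the sizes are consistent. I'll start with the near servo, which goes to place_0.

Emit:
{"fn": "apply_moves", "kwargs": {"commands": [{"x": -0.58,"y": 0.57,"z": -0.89,"ax": 0,"ay": 0,"az": -0.76},{"x": -0.58,"y": 0.57,"z": -0.89,"ax": 0,"ay": 0,"az": -0.76},{"x": -0.58,"y": 0.57,"z": -0.89,"ax": 0,"ay": 0,"az": -0.76},{"x": -0.58,"y": 0.57,"z": -0.89,"ax": 0,"ay": 0,"az": -0.76},{"x": -0.58,"y": 0.57,"z": -0.89,"ax": 0,"ay": 0,"az": -0.76}], "hand": 0.15, "force": 25}}

```text
clock: 2.77
position: [0.4553, -0.1513, 0.0902]
orientation: [0.852, 0.524, 0.0, 0.001]
contact_force: [-0.9, -0.4, 0.6]
width: 0.571
grasp_force: 0.0
```

Emit:
{"fn": "apply_moves", "kwargs": {"commands": [{"x": 0,"y": 0,"z": -0.8,"ax": 0,"ay": 0,"az": 0},{"x": 0,"y": 0,"z": -0.8,"ax": 0,"ay": 0,"az": 0},{"x": 0,"y": 0,"z": -0.8,"ax": 0,"ay": 0,"az": 0},{"x": 0,"y": 0,"z": -0.6,"ax": 0,"ay": 0,"az": 0},{"x": 0,"y": 0,"z": -0.3,"ax": 0,"ay": 0,"az": 0}]}}

```text
clock: 3.18
position: [0.4551, -0.1514, 0.0066]
orientation: [0.851, 0.525, -0.001, -0.001]
contact_force: [0.4, -0.1, 0.3]
width: 0.575
grasp_force: 0.0
```

Emit:
{"fn": "apply_moves", "kwargs": {"commands": [{"x": 0,"y": 0,"z": 0,"ax": 0,"ay": 0,"az": 0},{"x": 0,"y": 0,"z": 0,"ax": 0,"ay": 0,"az": 0},{"x": 0,"y": 0,"z": 0,"ax": 0,"ay": 0,"az": 0},{"x": 0,"y": 0,"z": 0,"ax": 0,"ay": 0,"az": 0},{"x": 0,"y": 0,"z": 0,"ax": 0,"ay": 0,"az": 0}], "hand": -1}}

```text
clock: 3.6
position: [0.4579, -0.1527, 0.0108]
orientation: [0.85, 0.526, 0.001, 0.002]
contact_force: [-3.3, -3.2, 6.6]
width: -0.0
grasp_force: 4.0
```

The fingers shut to zero width, so the grip failed. I'll look.

Run:
```python
from h import *
s=manip.sense();print(s['position'],s['width'],s['grasp_force'],s['contact_force'])
p=imaging.snapshot('wrist');q=imaging.snapshot('scene')
a=q['pixels'][180:330,150:350];a=cv2.resize(a,(400,300),interpolation=cv2.INTER_CUBIC);b=cv2.resize(p['pixels'],(400,300))
cv2.imwrite('pics/w3.png',cv2.cvtColor(np.hstack([a,b]),cv2.COLOR_RGB2BGR))
```

```text
[ 0.45790666 -0.15272748  0.01084445] -0.0002929264191810658 4.025318697094917 [-3.28280989 -3.15626908  6.62299143]
```

View pics/w3.png

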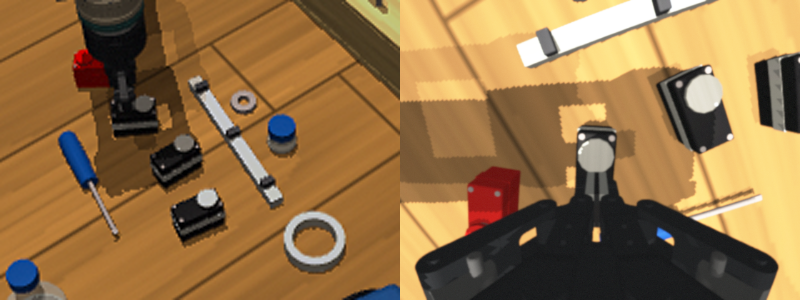

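Run:
```python
from h import *
p=imaging.snapshot('wrist');s=manip.sense()
print('tcp px',proj(p,[s['position']]), 'tcp+19',proj(p,[np.array(s['position'])+[0,0,.019]]))
for d in regs(p,'servo_a')[:4]:
    print(d['conf'],d['uv'],d['region'].sum(),atz(p,d['uv'],.045))
a=cv2.resize(p['pixels'][150:330,180:400],(792,648)[:2],interpolation=cv2.INTER_CUBIC)[:600]
cv2.imwrite('pics/w3b.png',cv2.cvtColor(a,cv2.COLOR_RGB2BGR))
```

```text
tcp px [[275.65084305 228.90198762]] tcp+19 [[275.86971284 239.55107318]]
0.89 [271.5, 212.5] 3816 [ 0.46531969 -0.13232369  0.045     ]
0.72 [530.0, 125.9] 6138 [ 0.60673866 -0.15068708  0.045     ]
0.67 [414.8, 151.5] 8828 [ 0.54567965 -0.13610872  0.045     ]
0.64 [127.4, 274.2] 5139 [ 0.37426227 -0.12831312  0.045     ]
```

View pics/w3b.png

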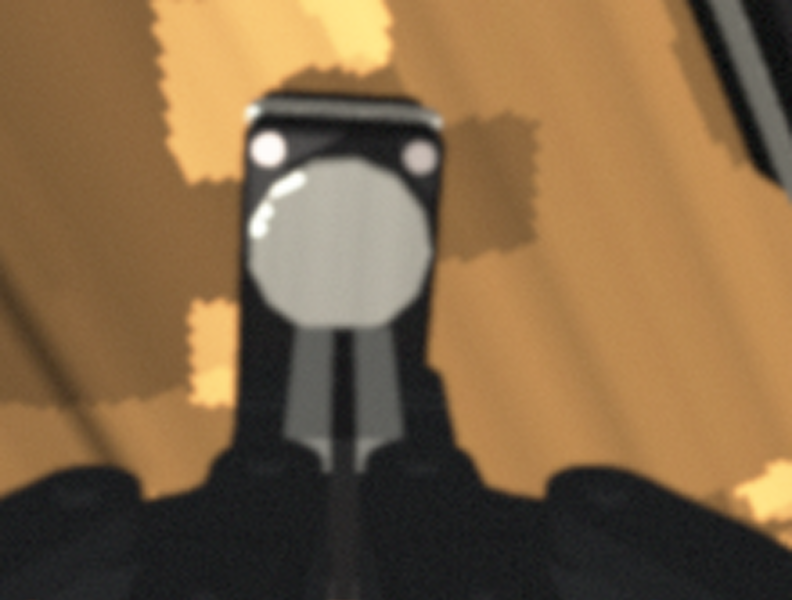

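Run:
```python
from h import *
p=imaging.snapshot('wrist');s=manip.sense();t=np.array(s['position']);y=np.radians(2*np.degrees(np.arctan2(s['orientation'][1],s['orientation'][0])))
ex=np.array([np.cos(y),np.sin(y)])
ey=np.array([np.sin(y),-np.cos(y)])
for n,q,z in [('fl',(248.9,180.5),.044),('fr',(302.2,184),.044),('disc',(180+342/3.6,150+244/3.6),.052),('discrear',(180+342/3.6,150+328/3.6),.052),('discfront',(180+342/3.6,150+158/3.6),.052),('scrL',(180+268/3.6,150+148/3.6),.044),('scrR',(180+420/3.6,150+155/3.6),.044)]:
    w=atz(p,q,z)[:2]-t[:2];print(n,'along %.1f across %.1f mm'%(w@ex*1e3,w@ey*1e3))
print(np.degrees(y),s['joint_pos'],s['tau'])
```

```text
fl along 38.7 across -14.2 mm
fr along 36.8 across 13.7 mm
disc along 20.8 across -0.6 mm
discrear along 8.0 across -0.6 mm
discfront along 33.3 across -0.6 mm
scrL along 33.0 across -11.4 mm
scrR along 31.9 across 10.8 mm
63.47949630015645 [-0.39728228  0.0748005   1.75046703 -0.00178176  1.31153167  0.06604049] [ 2.03118168e+00 -3.21389902e+01 -2.97035301e+01  1.10226016e+00
 -3.31516508e-01  8.13297112e-03]
```

By the disc size and position, the servo is upright and its centre is about 7 mm ahead of the TCP. The fingers are shut with little force, so I'll rise a little and check.

Emit:
{"fn": "apply_moves", "kwargs": {"commands": [{"x": 0,"y": 0,"z": 0.12,"ax": 0,"ay": 0,"az": 0},{"x": 0,"y": 0,"z": 0.12,"ax": 0,"ay": 0,"az": 0},{"x": 0,"y": 0,"z": 0.12,"ax": 0,"ay": 0,"az": 0},{"x": 0,"y": 0,"z": 0.12,"ax": 0,"ay": 0,"az": 0},{"x": 0,"y": 0,"z": 0.12,"ax": 0,"ay": 0,"az": 0}]}}

```text
clock: 4.27
position: [0.4566, -0.1509, 0.0236]
orientation: [0.85, 0.526, 0.0, 0.0]
contact_force: [0.2, 0.0, -0.7]
width: -0.002
grasp_force: 0.0
```

Run:
```python
from h import *
p=imaging.snapshot('wrist');q=imaging.snapshot('scene')
a=cv2.resize(q['pixels'][190:290,170:290],(400,333),interpolation=cv2.INTER_CUBIC);b=cv2.resize(p['pixels'][120:320,160:400],(400,333),interpolation=cv2.INTER_CUBIC)
cv2.imwrite('pics/w4.png',cv2.cvtColor(np.hstack([a,b]),cv2.COLOR_RGB2BGR))
```

```text
(no output)
```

View pics/w4.png

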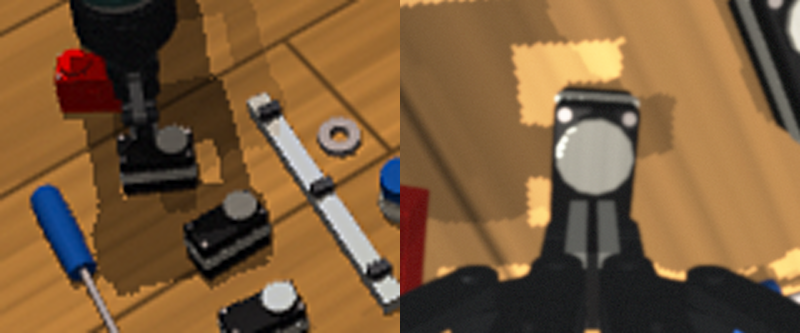

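The servo is untouched. In the free wrist views, though, the real fingertips project well short of the reported TCP. I'll work out the actual tip offset from those views.

Run:
```python
from h import *
w=np.load('w2.npy',allow_pickle=True).item()
K=w['intrinsics'];k=w['k1']
tcp=np.array([.53004,-.22146,.20169]);yaw=2*np.arctan2(.66065,.75069)
R=np.array([[np.cos(yaw),np.sin(yaw),0],[np.sin(yaw),-np.cos(yaw),0],[0,0,-1]]).T
R=np.column_stack([[np.cos(yaw),np.sin(yaw),0],[np.sin(yaw),-np.cos(yaw),0],[0,0,-1]])
def tip(p,a,b,op):
    c,r1=ray(p,a);_,r2=ray(p,b)
    ey=R[:,1]
    s=op/abs((r1/np.linalg.norm(r1)-r2/np.linalg.norm(r2))@ey)
    P=c+(r1/np.linalg.norm(r1)+r2/np.linalg.norm(r2))/2*s
    return R.T@(P-tcp)*1e3
print('w2',tip(w,(224,245),(327,245),.051))
# same hand-eye for w1: tool-frame results equal using w2 camera
print('w1',tip(w,(187,252),(363,252),.085))
for n,h in [('tip shut',0),('tip -13',.013),('-45',.045)]:
    print(n,proj(w,[tcp+R@[x,.0255,-h] for x in(.011,-.011)]))
im=cv2.cvtColor(w['pixels'],cv2.COLOR_RGB2GRAY);print(im[225:300:4,195:345:6])
print(manip.sense()['joint_pos'])
```

```text
w2 [  9.48598716  -0.64884823 -49.5361332 ]
w1 [  7.74957377  -0.89095644 -54.23380791]
tip shut [[315.10728374 213.45612603]
 [313.8837823  244.52805315]]
tip -13 [[317.92346621 219.50637142]
 [316.51271007 252.47739235]]
-45 [[326.8699966  238.75914388]
 [324.76759582 277.48938019]]
[[217 213 218 216 214 219 225 220 221 224 214 225 224 221 228 226 227 160
  220 215 155 135 126 138 143]
 [218 213 218 217 215 217 224 221 220 226 214 225 225 223 228 226 226 155
  220 215 214 204 158 141 142]
 [219 212 217 217 214 213 225 222 219 226 213 225 224 224 226 227 226 156
  220 214 213 216 208 220 221]
 [221 212 216 217 214 210 225 222 217 225 216 225 223 226 226 228 227 156
  219 217 215 216 208 220 223]
 [220 213 215 217 211 207 224 222 217 225 218 226 224 225 225 228 228 168
  218 216 214 217 206 218 222]
 [221 214 213  95  82 137 225 223 217 223 219 223 224 224 225 229 228 178
  218 216 216 217  39  95 129]
 [220 216 188  93  43 109 223 223 217 223 220 222 225 225 224 228 228 190
  216 218 214 217  25  83  95]
 [216  95  99  95  25  94 222 223 218 222 221 221 226 224 223 226 228 202
  214
[... 580 characters left out ...]
 223 222 214 223 214 226 225 226 223 227 227
  169 214 217 219  21  20  26]
 [ 28 100  59  22  25  85 211 223 222 215 222 217 225 226 226 224 226 228
  160 214 217 220  24  26  29]
 [ 27  46  46  22  24 147 210 221 223 216 222 220 223 225 226 225 227 228
  157 216 217 220  43  24  26]
 [ 28  26  34  16  24 198 209 220 223 216 220 221 222 226 226 226 228 228
  159 217 218 220 109  19  29]
 [ 27  28  35  23  26 210 208 219 223 218 220 222 219 226 226 226 227 227
  168 217 218 220 184  22  28]
 [ 27  30  32  24  37 213 208 218 222 219 219 222 218 228 225 226 228 228
  178 218 217 220 218  22  33]]
[-3.96227778e-01  5.65798947e-02  1.74115800e+00  1.02165245e-04
  1.34276102e+00  6.60469918e-02]
```

The visible tips end about 42 mm behind the reported TCP. That matches the touch on the disc top at reported z = 0.011, so real tip height is z + 0.0415. I'll re-open, centre and go down accordingly.

Emit:
{"fn": "apply_moves", "kwargs": {"commands": [{"x": 0,"y": 0,"z": 0.1,"ax": 0,"ay": 0,"az": 0},{"x": 0,"y": 0,"z": 0,"ax": 0,"ay": 0,"az": 0},{"x": 0,"y": 0,"z": 0,"ax": 0,"ay": 0,"az": 0},{"x": 0.1,"y": 0.12,"z": 0,"ax": 0,"ay": 0,"az": 0},{"x": 0.1,"y": 0.12,"z": 0,"ax": 0,"ay": 0,"az": 0}], "hand": 0.15}}

```text
clock: 4.78
position: [0.4616, -0.1449, 0.0255]
orientation: [0.85, 0.526, -0.0, -0.0]
contact_force: [-0.3, 0.4, 0.3]
width: 0.575
grasp_force: 0.0
```

Emit:
{"fn": "apply_moves", "kwargs": {"commands": [{"x": 0,"y": 0,"z": -0.5,"ax": 0,"ay": 0,"az": 0},{"x": 0,"y": 0,"z": -0.5,"ax": 0,"ay": 0,"az": 0},{"x": 0,"y": 0,"z": -0.5,"ax": 0,"ay": 0,"az": 0},{"x": 0,"y": 0,"z": -0.5,"ax": 0,"ay": 0,"az": 0},{"x": 0,"y": 0,"z": -0.4,"ax": 0,"ay": 0,"az": 0}]}}

```text
clock: 5.2
position: [0.4614, -0.1446, -0.0354]
orientation: [0.85, 0.526, -0.0, -0.0]
contact_force: [-0.4, 0.3, 0.6]
width: 0.576
grasp_force: 0.0
```

Emit:
{"fn": "apply_moves", "kwargs": {"commands": [{"x": 0,"y": 0,"z": 0,"ax": 0,"ay": 0,"az": 0},{"x": 0,"y": 0,"z": 0,"ax": 0,"ay": 0,"az": 0},{"x": 0,"y": 0,"z": 0,"ax": 0,"ay": 0,"az": 0},{"x": 0,"y": 0,"z": 0,"ax": 0,"ay": 0,"az": 0},{"x": 0,"y": 0,"z": 0,"ax": 0,"ay": 0,"az": 0}], "hand": -1}}

```text
clock: 5.62
position: [0.4619, -0.1452, -0.0337]
orientation: [0.85, 0.526, 0.0, 0.0]
contact_force: [0.1, 0.1, -1.2]
width: 0.353
grasp_force: 24.9
```

The servo is gripped: width 0.353 is 30 mm, at 25 N. Next I'll align it with the ledge and slide it up to it.

Emit:
{"fn": "apply_moves", "kwargs": {"commands": [{"x": 0.02,"y": 0.44,"z": 0,"ax": 0,"ay": 0,"az": 0.77},{"x": 0.02,"y": 0.44,"z": 0,"ax": 0,"ay": 0,"az": 0.77},{"x": 0.02,"y": 0.44,"z": 0,"ax": 0,"ay": 0,"az": 0.77},{"x": 0.02,"y": 0.44,"z": 0,"ax": 0,"ay": 0,"az": 0.77},{"x": 0.02,"y": 0.44,"z": 0,"ax": 0,"ay": 0,"az": 0.77}]}}

```text
clock: 6.03
position: [0.4642, -0.0897, -0.0339]
orientation: [0.749, 0.662, 0.0, 0.0]
contact_force: [0.2, 0.2, -1.2]
width: 0.353
grasp_force: 24.8
```

Emit:
{"fn": "apply_moves", "kwargs": {"commands": [{"x": 0.01,"y": 0.06,"z": 0,"ax": 0,"ay": 0,"az": 0},{"x": 0.01,"y": 0.06,"z": 0,"ax": 0,"ay": 0,"az": 0},{"x": 0.01,"y": 0.06,"z": 0,"ax": 0,"ay": 0,"az": 0},{"x": 0.01,"y": 0.06,"z": 0,"ax": 0,"ay": 0,"az": 0},{"x": 0.01,"y": 0.06,"z": 0,"ax": 0,"ay": 0,"az": 0}]}}

```text
clock: 6.45
position: [0.4653, -0.0829, -0.0343]
orientation: [0.751, 0.66, 0.0, 0.0]
contact_force: [-0.4, -0.2, -1.8]
width: 0.353
grasp_force: 24.9
```

Emit:
{"fn": "apply_moves", "kwargs": {"commands": [{"x": 0.005,"y": 0.04,"z": -0.02,"ax": 0,"ay": 0,"az": 0},{"x": 0.005,"y": 0.04,"z": -0.02,"ax": 0,"ay": 0,"az": 0},{"x": 0.005,"y": 0.04,"z": -0.02,"ax": 0,"ay": 0,"az": 0},{"x": 0.005,"y": 0.04,"z": -0.02,"ax": 0,"ay": 0,"az": 0},{"x": 0.005,"y": 0.04,"z": -0.02,"ax": 0,"ay": 0,"az": 0}]}}

```text
clock: 6.87
position: [0.4663, -0.0806, -0.0353]
orientation: [0.75, 0.661, -0.002, 0.002]
contact_force: [-9.7, -17.2, 13.6]
width: 0.348
grasp_force: 25.1
```

Contact is made. I'll relax slightly, open, rise and re-measure.

Emit:
{"fn": "apply_moves", "kwargs": {"commands": [{"x": -0.03,"y": -0.05,"z": 0.03,"ax": 0,"ay": 0,"az": 0},{"x": -0.02,"y": -0.02,"z": 0.01,"ax": 0,"ay": 0,"az": 0},{"x": 0,"y": 0,"z": 0,"ax": 0,"ay": 0,"az": 0},{"x": 0,"y": 0,"z": 0,"ax": 0,"ay": 0,"az": 0},{"x": 0,"y": 0,"z": 0,"ax": 0,"ay": 0,"az": 0}]}}

```text
clock: 7.28
position: [0.4653, -0.0803, -0.0353]
orientation: [0.75, 0.661, -0.0, 0.001]
contact_force: [0.1, -7.2, 1.8]
width: 0.35
grasp_force: 25.3
```

Emit:
{"fn": "apply_moves", "kwargs": {"commands": [{"x": 0,"y": 0,"z": 0,"ax": 0,"ay": 0,"az": 0},{"x": 0,"y": 0,"z": 0,"ax": 0,"ay": 0,"az": 0},{"x": 0,"y": 0,"z": 0,"ax": 0,"ay": 0,"az": 0},{"x": 0,"y": 0,"z": 0.5,"ax": 0,"ay": 0,"az": 0},{"x": 0,"y": 0,"z": 1,"ax": 0,"ay": 0,"az": 0}], "hand": 0.15}}

```text
clock: 7.7
position: [0.4621, -0.0783, -0.0009]
orientation: [0.75, 0.661, -0.002, -0.003]
contact_force: [0.8, 0.5, -0.8]
width: 0.575
grasp_force: 0.0
```

Emit:
{"fn": "apply_moves", "kwargs": {"commands": [{"x": 0.4,"y": -0.8,"z": 1,"ax": 0,"ay": 0,"az": 0},{"x": 0.4,"y": -0.8,"z": 1,"ax": 0,"ay": 0,"az": 0},{"x": 0.4,"y": -0.8,"z": 1,"ax": 0,"ay": 0,"az": 0},{"x": 0.4,"y": -0.8,"z": 1,"ax": 0,"ay": 0,"az": 0},{"x": 0.4,"y": -0.8,"z": 1,"ax": 0,"ay": 0,"az": 0}]}}

```text
clock: 8.12
position: [0.5149, -0.1798, 0.1278]
orientation: [0.75, 0.661, 0.0, -0.0]
contact_force: [1.0, 0.2, -1.0]
width: 0.577
grasp_force: 0.0
```

```bash
cat > look.py <<'E'
from h import *
import sys,json
p=imaging.snapshot('wrist')
# guesses: x,y,yaw(deg)
L=regs(p,'ledge');u0=proj(p,[[.559,-.055,.01]])[0];L.sort(key=lambda d:np.hypot(*(np.array(d['uv'])-u0)))
v,i=fit(p,LEDGE,L[0]['region'],[.5589,-.055,-.1264]);print('ledge',np.round(v[:2],4),round(np.degrees(v[2]),2),round(i,3))
R=lambda w:np.array([[np.cos(w),-np.sin(w)],[np.sin(w),np.cos(w)]])
S=regs(p,'servo_a')
for g in json.loads(sys.argv[1]):
    uv=proj(p,[[g[0],g[1],.03]])[0];d=min(S,key=lambda d:np.hypot(*(np.array(d['uv'])-uv)))
    s,i=fit(p,servo(1),d['region'],[g[0],g[1],np.radians(g[2])])
    rel=R(v[2]).T@(s[:2]-v[:2]);print('servo',np.round(s[:2],4),round(np.degrees(s[2]),1),'iou',round(i,3),'in ledge frame mm',np.round(rel*1e3,1),'yaw',round(np.degrees(s[2]-v[2]),1))
s=manip.sense();print(s['clock'],np.round(s['position'],4))
E
python3 look.py '[[0.465,-0.082,-7],[0.5504,-0.141,-0.9],[0.6346,-0.1655,-9]]'
```

```text
ledge [ 0.5589 -0.0546] -7.24 0.902
servo [ 0.4636 -0.084 ] -7.5 iou 0.973 in ledge frame mm [-90.8 -41.1] yaw -0.3
servo [ 0.5507 -0.1413] -0.4 iou 0.955 in ledge frame mm [  2.8 -87. ] yaw 6.8
servo [ 0.635  -0.1647] -9.6 iou 0.933 in ledge frame mm [ 89.4 -99.6] yaw -2.4
8.2667 [ 0.5159 -0.1804  0.1284]
```

Emit:
{"fn": "apply_moves", "kwargs": {"commands": [{"x": 0.28,"y": 0.33,"z": -0.79,"ax": 0,"ay": 0,"az": 0.26},{"x": 0.28,"y": 0.33,"z": -0.79,"ax": 0,"ay": 0,"az": 0.26},{"x": 0.28,"y": 0.33,"z": -0.79,"ax": 0,"ay": 0,"az": 0.26},{"x": 0.28,"y": 0.33,"z": -0.79,"ax": 0,"ay": 0,"az": 0.26},{"x": 0.28,"y": 0.33,"z": -0.79,"ax": 0,"ay": 0,"az": 0.26}]}}

```text
clock: 8.68
position: [0.5485, -0.1362, 0.0252]
orientation: [0.711, 0.703, -0.0, -0.001]
contact_force: [0.3, 0.3, -0.1]
width: 0.574
grasp_force: 0.0
```

Emit:
{"fn": "apply_moves", "kwargs": {"commands": [{"x": 0,"y": 0,"z": -0.5,"ax": 0,"ay": 0,"az": 0},{"x": 0,"y": 0,"z": -0.55,"ax": 0,"ay": 0,"az": 0},{"x": 0,"y": 0,"z": -0.55,"ax": 0,"ay": 0,"az": 0},{"x": 0,"y": 0,"z": -0.55,"ax": 0,"ay": 0,"az": 0},{"x": 0,"y": 0,"z": -0.4,"ax": 0,"ay": 0,"az": 0}]}}

```text
clock: 9.1
position: [0.548, -0.1374, -0.038]
orientation: [0.712, 0.702, -0.001, -0.001]
contact_force: [-0.3, 0.2, 0.2]
width: 0.575
grasp_force: 0.0
```

Emit:
{"fn": "apply_moves", "kwargs": {"commands": [{"x": 0,"y": 0,"z": 0,"ax": 0,"ay": 0,"az": 0},{"x": 0,"y": 0,"z": 0,"ax": 0,"ay": 0,"az": 0},{"x": 0,"y": 0,"z": 0,"ax": 0,"ay": 0,"az": 0},{"x": 0,"y": 0,"z": 0,"ax": 0,"ay": 0,"az": 0},{"x": 0,"y": 0,"z": 0,"ax": 0,"ay": 0,"az": 0}], "hand": -1}}

```text
clock: 9.52
position: [0.55, -0.1382, -0.0351]
orientation: [0.712, 0.702, 0.0, 0.001]
contact_force: [-0.4, 0.6, -0.8]
width: 0.35
grasp_force: 29.8
```

Emit:
{"fn": "apply_moves", "kwargs": {"commands": [{"x": 0.036,"y": 0.31,"z": 0,"ax": 0,"ay": 0,"az": -0.26},{"x": 0.036,"y": 0.31,"z": 0,"ax": 0,"ay": 0,"az": -0.26},{"x": 0.036,"y": 0.31,"z": 0,"ax": 0,"ay": 0,"az": -0.26},{"x": 0.036,"y": 0.31,"z": 0,"ax": 0,"ay": 0,"az": -0.26},{"x": 0.036,"y": 0.31,"z": 0,"ax": 0,"ay": 0,"az": -0.26}]}}

```text
clock: 9.93
position: [0.5544, -0.0991, -0.0354]
orientation: [0.751, 0.661, 0.0, 0.0]
contact_force: [-0.4, -0.0, -1.6]
width: 0.347
grasp_force: 29.8
```

Emit:
{"fn": "apply_moves", "kwargs": {"commands": [{"x": 0.01,"y": 0.06,"z": 0,"ax": 0,"ay": 0,"az": 0},{"x": 0.01,"y": 0.06,"z": 0,"ax": 0,"ay": 0,"az": 0},{"x": 0.005,"y": 0.06,"z": 0,"ax": 0,"ay": 0,"az": 0},{"x": 0.005,"y": 0.06,"z": 0,"ax": 0,"ay": 0,"az": 0},{"x": 0,"y": 0,"z": 0,"ax": 0,"ay": 0,"az": 0}]}}

```text
clock: 10.35
position: [0.5549, -0.0934, -0.0358]
orientation: [0.75, 0.661, 0.0, 0.0]
contact_force: [-0.3, -0.3, -1.1]
width: 0.35
grasp_force: 29.8
```

Emit:
{"fn": "apply_moves", "kwargs": {"commands": [{"x": 0.004,"y": 0.03,"z": 0,"ax": 0,"ay": 0,"az": 0},{"x": 0.004,"y": 0.03,"z": -0.01,"ax": 0,"ay": 0,"az": 0},{"x": 0.004,"y": 0.03,"z": -0.01,"ax": 0,"ay": 0,"az": 0},{"x": 0.004,"y": 0.03,"z": -0.01,"ax": 0,"ay": 0,"az": 0},{"x": 0,"y": 0,"z": 0,"ax": 0,"ay": 0,"az": 0}]}}

```text
clock: 10.77
position: [0.5553, -0.0908, -0.0365]
orientation: [0.75, 0.661, -0.0, 0.0]
contact_force: [-1.8, -3.1, -0.3]
width: 0.346
grasp_force: 29.9
```

Emit:
{"fn": "apply_moves", "kwargs": {"commands": [{"x": 0.002,"y": 0.03,"z": -0.01,"ax": 0,"ay": 0,"az": 0},{"x": 0,"y": 0.02,"z": 0,"ax": 0,"ay": 0,"az": 0},{"x": 0,"y": 0,"z": 0,"ax": 0,"ay": 0,"az": 0},{"x": 0,"y": 0,"z": 0,"ax": 0,"ay": 0,"az": 0},{"x": 0,"y": 0,"z": 0,"ax": 0,"ay": 0,"az": 0}]}}

```text
clock: 11.18
position: [0.5553, -0.0909, -0.0365]
orientation: [0.751, 0.661, -0.001, 0.001]
contact_force: [-2.6, -8.2, -0.1]
width: 0.35
grasp_force: 30.1
```

Emit:
{"fn": "apply_moves", "kwargs": {"commands": [{"x": 0,"y": 0,"z": 0,"ax": 0,"ay": 0,"az": 0},{"x": 0,"y": 0,"z": 0,"ax": 0,"ay": 0,"az": 0},{"x": 0,"y": 0,"z": 0,"ax": 0,"ay": 0,"az": 0},{"x": 0,"y": 0,"z": 0.5,"ax": 0,"ay": 0,"az": 0},{"x": 0,"y": 0,"z": 1,"ax": 0,"ay": 0,"az": 0}], "hand": 0.15}}

```text
clock: 11.6
position: [0.5531, -0.0883, -0.0014]
orientation: [0.75, 0.661, -0.002, -0.003]
contact_force: [-0.3, 0.1, 0.3]
width: 0.574
grasp_force: 0.0
```

Emit:
{"fn": "apply_moves", "kwargs": {"commands": [{"x": 0.3,"y": -0.8,"z": 1,"ax": 0,"ay": 0,"az": 0},{"x": 0.3,"y": -0.8,"z": 1,"ax": 0,"ay": 0,"az": 0},{"x": 0.3,"y": -0.8,"z": 1,"ax": 0,"ay": 0,"az": 0},{"x": 0.3,"y": -0.8,"z": 1,"ax": 0,"ay": 0,"az": 0},{"x": 0.3,"y": -0.8,"z": 1,"ax": 0,"ay": 0,"az": 0}]}}

```text
clock: 12.02
position: [0.5932, -0.1897, 0.1283]
orientation: [0.75, 0.661, 0.0, 0.0]
contact_force: [0.5, -1.1, -0.5]
width: 0.573
grasp_force: 0.0
```

```bash
python3 look.py '[[0.464,-0.083,-7],[0.554,-0.094,-7],[0.635,-0.165,-9.5]]'
```

```text
ledge [ 0.5584 -0.0545] -7.11 0.85
servo [ 0.4638 -0.0837] -6.9 iou 0.942 in ledge frame mm [-90.3 -40.6] yaw 0.2
servo [ 0.5536 -0.0952] -7.3 iou 0.965 in ledge frame mm [  0.2 -41. ] yaw -0.1
servo [ 0.6347 -0.165 ] -10.3 iou 0.963 in ledge frame mm [  89.4 -100.2] yaw -3.2
12.1667 [ 0.5943 -0.1905  0.1293]
```

Emit:
{"fn": "apply_moves", "kwargs": {"commands": [{"x": 0.33,"y": 0.22,"z": -0.79,"ax": 0,"ay": 0,"az": -0.1},{"x": 0.33,"y": 0.22,"z": -0.79,"ax": 0,"ay": 0,"az": -0.1},{"x": 0.33,"y": 0.22,"z": -0.79,"ax": 0,"ay": 0,"az": -0.1},{"x": 0.33,"y": 0.22,"z": -0.79,"ax": 0,"ay": 0,"az": -0.1},{"x": 0.33,"y": 0.22,"z": -0.79,"ax": 0,"ay": 0,"az": -0.1}]}}

```text
clock: 12.58
position: [0.6336, -0.16, 0.0252]
orientation: [0.764, 0.645, -0.0, -0.001]
contact_force: [0.0, -0.4, 0.3]
width: 0.579
grasp_force: 0.0
```

Emit:
{"fn": "apply_moves", "kwargs": {"commands": [{"x": 0,"y": 0,"z": -0.45,"ax": 0,"ay": 0,"az": 0},{"x": 0,"y": 0,"z": -0.5,"ax": 0,"ay": 0,"az": 0},{"x": 0,"y": 0,"z": -0.55,"ax": 0,"ay": 0,"az": 0},{"x": 0,"y": 0,"z": -0.55,"ax": 0,"ay": 0,"az": 0},{"x": 0,"y": 0,"z": -0.4,"ax": 0,"ay": 0,"az": 0}]}}

```text
clock: 13.0
position: [0.6334, -0.1618, -0.0358]
orientation: [0.765, 0.644, -0.0, -0.0]
contact_force: [-0.3, -0.9, -0.5]
width: 0.58
grasp_force: 0.0
```

Emit:
{"fn": "apply_moves", "kwargs": {"commands": [{"x": 0,"y": 0,"z": 0,"ax": 0,"ay": 0,"az": 0},{"x": 0,"y": 0,"z": 0,"ax": 0,"ay": 0,"az": 0},{"x": 0,"y": 0,"z": 0,"ax": 0,"ay": 0,"az": 0},{"x": 0,"y": 0,"z": 0,"ax": 0,"ay": 0,"az": 0},{"x": 0,"y": 0,"z": 0,"ax": 0,"ay": 0,"az": 0}], "hand": -1}}

```text
clock: 13.42
position: [0.6345, -0.1618, -0.0336]
orientation: [0.765, 0.644, 0.0, 0.001]
contact_force: [0.3, -0.3, -1.9]
width: 0.344
grasp_force: 29.9
```

Emit:
{"fn": "apply_moves", "kwargs": {"commands": [{"x": 0.07,"y": 0.4,"z": 0,"ax": 0,"ay": 0,"az": 0.1},{"x": 0.07,"y": 0.4,"z": 0,"ax": 0,"ay": 0,"az": 0.1},{"x": 0.07,"y": 0.4,"z": 0,"ax": 0,"ay": 0,"az": 0.1},{"x": 0.07,"y": 0.4,"z": 0,"ax": 0,"ay": 0,"az": 0.1},{"x": 0.07,"y": 0.4,"z": 0,"ax": 0,"ay": 0,"az": 0.1}]}}

```text
clock: 13.83
position: [0.6431, -0.1099, -0.0343]
orientation: [0.75, 0.662, 0.0, -0.0]
contact_force: [-0.5, 0.1, -2.3]
width: 0.348
grasp_force: 29.9
```

Emit:
{"fn": "apply_moves", "kwargs": {"commands": [{"x": 0.01,"y": 0.06,"z": 0,"ax": 0,"ay": 0,"az": 0},{"x": 0.01,"y": 0.06,"z": 0,"ax": 0,"ay": 0,"az": 0},{"x": 0.005,"y": 0.06,"z": 0,"ax": 0,"ay": 0,"az": 0},{"x": 0.005,"y": 0.06,"z": 0,"ax": 0,"ay": 0,"az": 0},{"x": 0,"y": 0,"z": 0,"ax": 0,"ay": 0,"az": 0}]}}

```text
clock: 14.25
position: [0.6436, -0.1057, -0.0343]
orientation: [0.75, 0.661, 0.0, 0.0]
contact_force: [0.0, 0.2, -1.8]
width: 0.348
grasp_force: 29.9
```

Emit:
{"fn": "apply_moves", "kwargs": {"commands": [{"x": 0.004,"y": 0.03,"z": -0.01,"ax": 0,"ay": 0,"az": 0},{"x": 0.004,"y": 0.03,"z": -0.01,"ax": 0,"ay": 0,"az": 0},{"x": 0.004,"y": 0.03,"z": -0.01,"ax": 0,"ay": 0,"az": 0},{"x": 0,"y": 0,"z": 0,"ax": 0,"ay": 0,"az": 0},{"x": 0,"y": 0,"z": 0,"ax": 0,"ay": 0,"az": 0}]}}

```text
clock: 14.67
position: [0.6439, -0.1034, -0.0351]
orientation: [0.75, 0.661, 0.0, 0.0]
contact_force: [0.3, -1.0, -2.6]
width: 0.349
grasp_force: 29.9
```

Emit:
{"fn": "apply_moves", "kwargs": {"commands": [{"x": 0.006,"y": 0.03,"z": -0.01,"ax": 0,"ay": 0,"az": 0},{"x": 0.006,"y": 0.03,"z": -0.01,"ax": 0,"ay": 0,"az": 0},{"x": 0.006,"y": 0.03,"z": -0.01,"ax": 0,"ay": 0,"az": 0},{"x": 0,"y": 0,"z": 0,"ax": 0,"ay": 0,"az": 0},{"x": 0,"y": 0,"z": 0,"ax": 0,"ay": 0,"az": 0}]}}

```text
clock: 15.08
position: [0.6441, -0.1024, -0.0354]
orientation: [0.751, 0.661, -0.001, 0.001]
contact_force: [-2.2, -5.3, 0.4]
width: 0.346
grasp_force: 30.2
```

Contact is made. A touch more push, then I'll release, rise straight up and back, and check all three.

Emit:
{"fn": "apply_moves", "kwargs": {"commands": [{"x": 0,"y": 0.03,"z": 0,"ax": 0,"ay": 0,"az": 0},{"x": 0,"y": 0,"z": 0,"ax": 0,"ay": 0,"az": 0},{"x": 0,"y": 0,"z": 0,"ax": 0,"ay": 0,"az": 0},{"x": 0,"y": 0,"z": 0,"ax": 0,"ay": 0,"az": 0},{"x": 0,"y": 0,"z": 0,"ax": 0,"ay": 0,"az": 0}]}}

```text
clock: 15.5
position: [0.6441, -0.1025, -0.0354]
orientation: [0.751, 0.661, -0.001, 0.001]
contact_force: [-2.4, -7.5, 0.9]
width: 0.35
grasp_force: 30.2
```

Emit:
{"fn": "apply_moves", "kwargs": {"commands": [{"x": 0,"y": 0,"z": 0,"ax": 0,"ay": 0,"az": 0},{"x": 0,"y": 0,"z": 0,"ax": 0,"ay": 0,"az": 0},{"x": 0,"y": 0,"z": 0,"ax": 0,"ay": 0,"az": 0},{"x": 0,"y": 0,"z": 0.5,"ax": 0,"ay": 0,"az": 0},{"x": 0,"y": 0,"z": 1,"ax": 0,"ay": 0,"az": 0}], "hand": 0.15}}

```text
clock: 15.92
position: [0.6421, -0.0995, -0.001]
orientation: [0.75, 0.661, -0.002, -0.003]
contact_force: [0.1, 1.0, -1.0]
width: 0.571
grasp_force: 0.0
```

Emit:
{"fn": "apply_moves", "kwargs": {"commands": [{"x": -0.5,"y": -0.2,"z": 1,"ax": 0,"ay": 0,"az": 0},{"x": -0.8,"y": -0.6,"z": 1,"ax": 0,"ay": 0,"az": 0},{"x": -0.8,"y": -0.6,"z": 1,"ax": 0,"ay": 0,"az": 0},{"x": -0.8,"y": -0.6,"z": 1,"ax": 0,"ay": 0,"az": 0},{"x": -0.8,"y": -0.6,"z": 1,"ax": 0,"ay": 0,"az": 0}]}}

```text
clock: 16.33
position: [0.551, -0.1655, 0.1291]
orientation: [0.75, 0.661, 0.0, 0.001]
contact_force: [1.5, -1.0, -0.2]
width: 0.577
grasp_force: 0.0
```

```bash
python3 look.py '[[0.464,-0.083,-7],[0.554,-0.094,-7],[0.643,-0.105,-7]]'
python3 - <<'E'
from h import *
p=imaging.snapshot('wrist')
a=p['pixels'][20:220,130:430];cv2.imwrite('pics/row.png',cv2.cvtColor(cv2.resize(a,(798,532),interpolation=cv2.INTER_CUBIC),cv2.COLOR_RGB2BGR))
q=imaging.snapshot('top')
for t in('lightbox','lid','lid_handle'):
    for d in regs(q,t)[:2]:
        z=.0945 if t!='lid_handle' else .1295
        c=max(cv2.findContours(d['region'].astype(np.uint8),0,2)[0],key=cv2.contourArea);b=cv2.boxPoints(cv2.minAreaRect(c))
        print(t,round(d['conf'],2),np.round(d['uv']),np.round(atz(q,d['uv'],z),3),[np.round(atz(q,k,z)[:2],3).tolist() for k in b])
E
```

```text
ledge [ 0.5585 -0.0548] -7.03 0.847
servo [ 0.4642 -0.084 ] -4.8 iou 0.922 in ledge frame mm [-90.  -40.6] yaw 2.2
servo [ 0.5537 -0.0943] -7.2 iou 0.958 in ledge frame mm [  0.1 -39.8] yaw -0.2
servo [ 0.6428 -0.1056] -7.0 iou 0.953 in ledge frame mm [ 89.9 -40.1] yaw 0.1
16.4833 [ 0.5526 -0.1666  0.1309]
lightbox 0.77 [207. 220.] [0.493 0.264 0.095] [[0.631, 0.378], [0.634, 0.161], [0.379, 0.154], [0.375, 0.367]]
lightbox 0.64 [321. 181.] [ 0.626 -0.098  0.095] [[0.625, -0.069], [0.652, -0.075], [0.64, -0.13], [0.613, -0.124]]
lid 0.81 [205. 218.] [0.501 0.268 0.095] [[0.631, 0.378], [0.634, 0.174], [0.379, 0.167], [0.375, 0.367]]
lid 0.56 [208. 220.] [0.495 0.26  0.095] [[0.635, 0.378], [0.638, 0.164], [0.376, 0.157], [0.372, 0.367]]
lid_handle 0.63 [294. 190.] [ 0.59  -0.014  0.129] [[0.605, 0.016], [0.606, -0.019], [0.565, -0.019], [0.565, 0.015]]
lid_handle 0.61 [206. 217.] [0.502 0.261 0.129] [[0.373, 0.361], [0.633, 0.365], [0.631, 0.164], [0.372, 0.163]]
```

View pics/row.png

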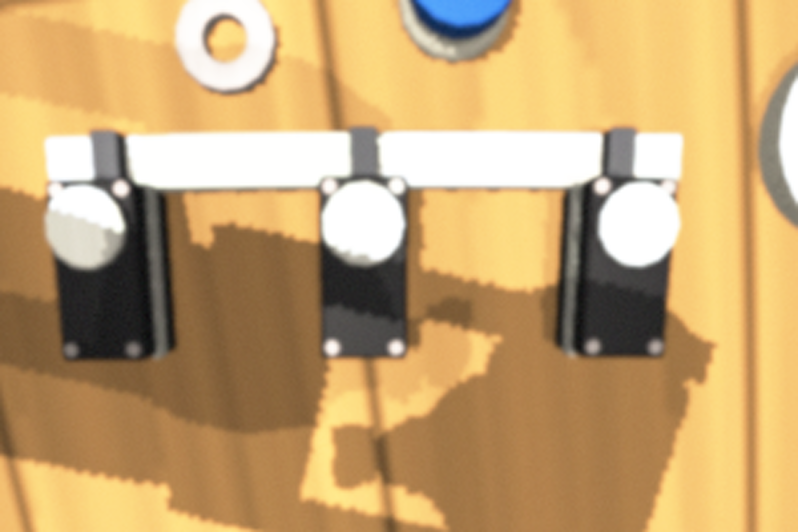

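The three servos sit square at their tabs, at (365,160), (110,155) and (622,155) in the crop, with fit offsets of 1 mm or less along the ledge. Next is the light box: I'll raise and turn the gripper to yaw 180° on the way.

Emit:
{"fn": "apply_moves", "kwargs": {"commands": [{"x": -0.14,"y": 0.6,"z": 0.6,"ax": 0,"ay": 0,"az": 0.97},{"x": -0.14,"y": 1,"z": 0.5,"ax": 0,"ay": 0,"az": 0.97},{"x": -0.14,"y": 1,"z": 0.5,"ax": 0,"ay": 0,"az": 0.97},{"x": -0.14,"y": 1,"z": 0.5,"ax": 0,"ay": 0,"az": 0.97},{"x": -0.14,"y": 1,"z": 0.5,"ax": 0,"ay": 0,"az": 0.97}]}}

```text
clock: 17.15
position: [0.534, -0.0486, 0.1911]
orientation: [0.593, 0.805, -0.0, -0.001]
contact_force: [0.8, 0.6, -0.4]
width: 0.574
grasp_force: 0.0
```

Emit:
{"fn": "apply_moves", "kwargs": {"commands": [{"x": -0.14,"y": 1,"z": 0,"ax": 0,"ay": 0,"az": 0.97},{"x": -0.14,"y": 1,"z": 0,"ax": 0,"ay": 0,"az": 0.97},{"x": -0.14,"y": 1,"z": 0,"ax": 0,"ay": 0,"az": 0.97},{"x": -0.14,"y": 1,"z": 0,"ax": 0,"ay": 0,"az": 0.97},{"x": -0.14,"y": 1,"z": 0,"ax": 0,"ay": 0,"az": 0.97}]}}

```text
clock: 17.57
position: [0.5163, 0.0765, 0.1906]
orientation: [0.41, 0.912, -0.0, -0.001]
contact_force: [0.1, -0.4, -0.2]
width: 0.572
grasp_force: 0.0
```

Emit:
{"fn": "apply_moves", "kwargs": {"commands": [{"x": -0.14,"y": 1,"z": 0,"ax": 0,"ay": 0,"az": 0.97},{"x": -0.14,"y": 1,"z": 0,"ax": 0,"ay": 0,"az": 0.97},{"x": -0.14,"y": 1,"z": 0,"ax": 0,"ay": 0,"az": 0.97},{"x": -0.14,"y": 1,"z": 0,"ax": 0,"ay": 0,"az": 0.97},{"x": -0.14,"y": 1,"z": 0,"ax": 0,"ay": 0,"az": 0.97}]}}

```text
clock: 17.98
position: [0.4987, 0.2015, 0.1905]
orientation: [0.21, 0.978, -0.0, -0.001]
contact_force: [0.5, 0.3, 0.5]
width: 0.575
grasp_force: 0.0
```

Emit:
{"fn": "apply_moves", "kwargs": {"commands": [{"x": 0,"y": 0,"z": 0,"ax": 0,"ay": 0,"az": 0.97},{"x": 0,"y": 0,"z": 0,"ax": 0,"ay": 0,"az": 0.97},{"x": 0,"y": 0,"z": 0,"ax": 0,"ay": 0,"az": 0.97},{"x": 0,"y": 0,"z": 0,"ax": 0,"ay": 0,"az": 0.97},{"x": 0,"y": 0,"z": 0,"ax": 0,"ay": 0,"az": 0.97}]}}

```text
clock: 18.4
position: [0.4989, 0.2004, 0.1904]
orientation: [-0.001, 1.0, -0.0, -0.001]
contact_force: [0.8, 0.0, -0.6]
width: 0.575
grasp_force: 0.0
```

Run:
```python
from h import *
s=manip.sense();print(s['clock'],np.round(s['position'],4),s['orientation'],np.round(s['joint_pos'],2))
p=imaging.snapshot('wrist')
ov=p['pixels'].copy()
HB=[box(0,0,.2,.26,0,.0945)]
bar=[box(-.07,0,.011,.111,.124,.135)]+[box(-.07,y,.011,.011,.0945,.124) for y in(-.0425,.0425)]
th=np.pi/2
for t,parts,g in [('lightbox',HB+bar,[.503,.27,th]),('lid_handle',None,0)]:
    for d in regs(p,t)[:3]:
        print(t,round(d['conf'],2),np.round(d['uv']),d['region'].sum(),np.round(atz(p,d['uv'],.1295),3))
d=regs(p,'lightbox')[0]
v,i=fit(p,HB+bar,d['region'],[.503,.265,th]);print('box',np.round(v[:2],4),np.degrees(v[2]),i)
for c in cv2.findContours(sil(p,HB,v,1),0,2)[0]: cv2.polylines(ov,[c],True,(255,0,0),1)
R=np.array([[np.cos(v[2]),-np.sin(v[2])],[np.sin(v[2]),np.cos(v[2])]])
print('handle',v[:2]+R@[-.07,0],'hinge',v[:2]+R@[.1,0])
for c in cv2.findContours(sil(p,bar,v,1),0,2)[0]: cv2.polylines(ov,[c],True,(0,0,255),1)
cv2.imwrite('pics/box.png',cv2.cvtColor(ov,cv2.COLOR_RGB2BGR))
```

```text
18.4 [0.4989 0.2004 0.1904] [-5.98815065e-04  9.99999169e-01 -2.56249176e-04 -1.11214586e-03] [ 0.31  0.09  1.36  0.    1.69 -1.26]
lightbox 0.91 [340. 172.] 45790 [0.467 0.254 0.13 ]
lid_handle 0.89 [338. 172.] 45903 [0.467 0.253 0.13 ]
box [0.503  0.2698] 91.31527652599208 0.9031957699284021
handle [0.50462358 0.1998274 ] hinge [0.50072142 0.36978261]
```

View pics/box.png

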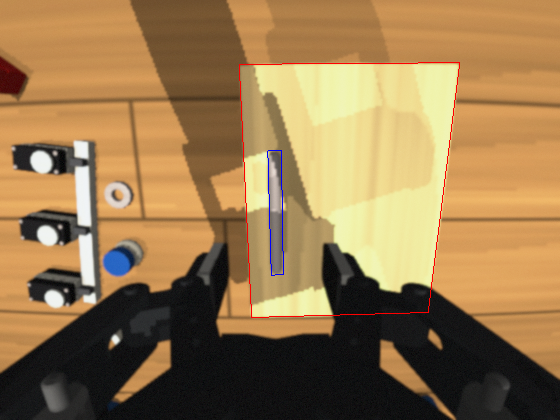

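The overlay matches the box, with the handle at pixels (275,150)–(278,275), and the servo row is still intact. I'll descend onto the bar and grip it.

Emit:
{"fn": "apply_moves", "kwargs": {"commands": [{"x": 0.05,"y": 0,"z": -0.7,"ax": 0,"ay": 0,"az": 0.05},{"x": 0.05,"y": 0,"z": -0.7,"ax": 0,"ay": 0,"az": 0.05},{"x": 0.05,"y": 0,"z": -0.7,"ax": 0,"ay": 0,"az": 0.05},{"x": 0.05,"y": 0,"z": -0.7,"ax": 0,"ay": 0,"az": 0.05},{"x": 0,"y": 0,"z": -0.7,"ax": 0,"ay": 0,"az": 0.06}]}}

```text
clock: 19.02
position: [0.5043, 0.1998, 0.103]
orientation: [-0.008, 1.0, -0.0, -0.0]
contact_force: [-0.2, 0.0, 0.1]
width: 0.577
grasp_force: 0.0
```

Emit:
{"fn": "apply_moves", "kwargs": {"commands": [{"x": 0,"y": 0,"z": -0.4,"ax": 0,"ay": 0,"az": 0},{"x": 0,"y": 0,"z": -0.4,"ax": 0,"ay": 0,"az": 0},{"x": 0,"y": 0,"z": -0.3,"ax": 0,"ay": 0,"az": 0},{"x": 0,"y": 0,"z": -0.2,"ax": 0,"ay": 0,"az": 0},{"x": 0,"y": 0,"z": 0,"ax": 0,"ay": 0,"az": 0}]}}

```text
clock: 19.43
position: [0.504, 0.1996, 0.0709]
orientation: [-0.009, 1.0, -0.0, -0.001]
contact_force: [-0.0, 0.1, -0.6]
width: 0.578
grasp_force: 0.0
```

Emit:
{"fn": "apply_moves", "kwargs": {"commands": [{"x": 0,"y": 0,"z": 0,"ax": 0,"ay": 0,"az": 0},{"x": 0,"y": 0,"z": 0,"ax": 0,"ay": 0,"az": 0},{"x": 0,"y": 0,"z": 0,"ax": 0,"ay": 0,"az": 0},{"x": 0,"y": 0,"z": 0,"ax": 0,"ay": 0,"az": 0},{"x": 0,"y": 0,"z": 0,"ax": 0,"ay": 0,"az": 0}], "hand": -1, "force": 30}}

```text
clock: 19.85
position: [0.5048, 0.2003, 0.0726]
orientation: [-0.009, 1.0, 0.001, 0.001]
contact_force: [0.5, 2.7, 2.8]
width: 0.115
grasp_force: 29.4
```

Emit:
{"fn": "apply_moves", "kwargs": {"commands": [{"x": 0,"y": 0,"z": 0,"ax": 0,"ay": 0,"az": 0},{"x": 0,"y": 0,"z": 0,"ax": 0,"ay": 0,"az": 0},{"x": 0,"y": 0,"z": 0,"ax": 0,"ay": 0,"az": 0},{"x": 0,"y": 0,"z": 0,"ax": 0,"ay": 0,"az": 0},{"x": 0,"y": 0,"z": 0,"ax": 0,"ay": 0,"az": 0}]}}

```text
clock: 20.27
position: [0.5048, 0.2002, 0.0725]
orientation: [-0.009, 1.0, 0.001, 0.001]
contact_force: [-0.4, 4.6, 6.1]
width: 0.115
grasp_force: 29.5
```

The bar is gripped (about 10 mm). I'll now lift along the arc in 3° steps.

Emit:
{"fn": "apply_moves", "kwargs": {"commands": [{"x": 0,"y": 0.1,"z": 0.35,"ax": 0,"ay": 0,"az": 0},{"x": 0,"y": 0.12,"z": 0.35,"ax": 0,"ay": 0,"az": 0},{"x": 0,"y": 0.14,"z": 0.34,"ax": 0,"ay": 0,"az": 0},{"x": -0.01,"y": 0.16,"z": 0.33,"ax": 0,"ay": 0,"az": 0},{"x": -0.01,"y": 0.17,"z": 0.33,"ax": 0,"ay": 0,"az": 0}]}}

```text
clock: 20.68
position: [0.5043, 0.2161, 0.1142]
orientation: [-0.009, 1.0, -0.001, 0.0]
contact_force: [5.5, -0.4, -4.0]
width: 0.111
grasp_force: 29.2
```

Emit:
{"fn": "apply_moves", "kwargs": {"commands": [{"x": 0,"y": 0.19,"z": 0.31,"ax": 0,"ay": 0,"az": 0},{"x": -0.01,"y": 0.21,"z": 0.3,"ax": 0,"ay": 0,"az": 0},{"x": 0,"y": 0.22,"z": 0.29,"ax": 0,"ay": 0,"az": 0},{"x": -0.01,"y": 0.24,"z": 0.28,"ax": 0,"ay": 0,"az": 0},{"x": 0,"y": 0.25,"z": 0.27,"ax": 0,"ay": 0,"az": 0}]}}

```text
clock: 21.1
position: [0.5039, 0.2423, 0.1516]
orientation: [-0.008, 1.0, -0.002, 0.0]
contact_force: [1.3, -10.5, 3.9]
width: 0.114
grasp_force: 29.5
```

Emit:
{"fn": "apply_moves", "kwargs": {"commands": [{"x": -0.01,"y": 0.24,"z": 0.26,"ax": 0,"ay": 0,"az": 0},{"x": 0,"y": 0.25,"z": 0.24,"ax": 0,"ay": 0,"az": 0},{"x": -0.01,"y": 0.27,"z": 0.23,"ax": 0,"ay": 0,"az": 0},{"x": 0,"y": 0.28,"z": 0.21,"ax": 0,"ay": 0,"az": 0},{"x": -0.01,"y": 0.3,"z": 0.2,"ax": 0,"ay": 0,"az": 0}]}}

```text
clock: 21.52
position: [0.5033, 0.2763, 0.1807]
orientation: [-0.008, 1.0, -0.002, 0.001]
contact_force: [1.5, -8.2, 7.5]
width: 0.116
grasp_force: 29.5
```

Emit:
{"fn": "apply_moves", "kwargs": {"commands": [{"x": 0,"y": 0.32,"z": 0.18,"ax": 0,"ay": 0,"az": 0},{"x": -0.01,"y": 0.33,"z": 0.16,"ax": 0,"ay": 0,"az": 0},{"x": 0,"y": 0.34,"z": 0.14,"ax": 0,"ay": 0,"az": 0},{"x": -0.01,"y": 0.35,"z": 0.13,"ax": 0,"ay": 0,"az": 0},{"x": 0,"y": 0.35,"z": 0.11,"ax": 0,"ay": 0,"az": 0}]}}

```text
clock: 21.93
position: [0.5024, 0.3195, 0.1991]
orientation: [-0.008, 1.0, -0.001, 0.001]
contact_force: [-0.7, -2.6, 0.8]
width: 0.112
grasp_force: 29.7
```

Emit:
{"fn": "apply_moves", "kwargs": {"commands": [{"x": 0,"y": 0,"z": 0,"ax": 0,"ay": 0,"az": 0},{"x": 0,"y": 0,"z": 0,"ax": 0,"ay": 0,"az": 0},{"x": 0,"y": 0,"z": 0,"ax": 0,"ay": 0,"az": 0},{"x": 0,"y": 0,"z": 0,"ax": 0,"ay": 0,"az": 0},{"x": 0,"y": 0,"z": 0,"ax": 0,"ay": 0,"az": 0}]}}

```text
clock: 22.35
position: [0.5024, 0.3195, 0.199]
orientation: [-0.009, 1.0, -0.0, 0.001]
contact_force: [-1.9, -3.3, 8.3]
width: 0.112
grasp_force: 31.1
```

The lid is held. Geometry from the measured handle arc gives about 58–59°. I'll check the angle from silhouettes in the other cameras, along with the servos and the bystanders.

```bash
cat > ang.py <<'E'
from h import *
v=[.503,.2698];w=np.radians(91.3);R=np.array([[np.cos(w),-np.sin(w)],[np.sin(w),np.cos(w)]])
def W(q): q=np.array(q);o=q.copy();o[:,:2]=q[:,:2]@R.T+v;return o
def lid(th):
    c,s=np.cos(th),np.sin(th);out=[]
    for b in [box(-.1,0,.2,.26,0,.009)]:
        o=b.copy();o[:,0]=.1+b[:,0]*c+b[:,2]*s;o[:,2]=.0855+(-b[:,0])*s+b[:,2]*c;out.append(W(o))
    return out
def mask(p,parts):
    m=np.zeros((1680,2240),np.uint8)
    for q in parts: cv2.fillConvexPoly(m,cv2.convexHull(((proj(p,q)+.5)*64-8).astype(np.int32).reshape(-1,1,2)),1,shift=4)
    return m>0
for cam in('scene','top'):
    p=imaging.snapshot(cam);save(p,'end_'+cam+'.png')
    for t in('lid','lightbox'):
        for d in regs(p,t)[:2]:
            M=cv2.resize(d['region'].astype(np.float32),(2240,1680))>.5
            A=[]
            for a in np.arange(50,71,1.):
                L=lid(np.radians(a));B=mask(p,L);C=B|mask(p,[W(box(0,0,.2,.26,0,.0855))])
                A.append([(S&M).sum()/(S|M).sum() for S in(B,C)])
            A=np.array(A);k=A.argmax(0);print(cam,t,round(d['conf'],2),np.round(d['uv']),'lid only: %d iou %.3f  lid+box: %d iou %.3f'%(50+k[0],A[k[0],0],50+k[1],A[k[1],1]))
    if cam=='top':
        for t,z in [('servo_a',.03),('ledge',.016),('screwdriver',.01),('tape',.01),('flux_jar',.04),('bearing',.01),('spanner',.005),('water',.2),('foot',.02)]:
            print(t,[(np.round(d['uv']).tolist(),np.round(atz(p,d['uv'],z)[:2],3).tolist()) for d in spotter.search_frame(p,t)[:4]])
E
python3 ang.py
```

```text
scene lid 0.59 [369. 132.] lid only: 58 iou 0.845  lid+box: 59 iou 0.164
scene lightbox 0.79 [348. 167.] lid only: 59 iou 0.162  lid+box: 58 iou 0.953
scene lightbox 0.3 [254. 251.] lid only: 50 iou 0.000  lid+box: 50 iou 0.000
top lid 0.74 [182. 192.] lid only: 60 iou 0.427  lid+box: 60 iou 0.151
top lightbox 0.65 [213. 212.] lid only: 50 iou 0.269  lid+box: 60 iou 0.755
servo_a [([318.0, 203.0], [0.56, -0.094]), ([315.0, 227.0], [0.479, -0.085]), ([333.0, 268.0], [0.347, -0.147]), ([324.0, 180.0], [0.641, -0.114])]
ledge [([302.0, 204.0], [0.558, -0.043])]
screwdriver [([359.0, 235.0], [0.456, -0.236])]
tape [([308.0, 157.0], [0.722, -0.06])]
flux_jar [([293.0, 191.0], [0.6, -0.011])]
bearing []
spanner [([212.0, 170.0], [0.673, 0.271])]
water [([414.0, 163.0], [0.666, -0.365])]
foot [([404.0, 251.0], [0.407, -0.384])]
```

All estimates agree at 58–59°, so I'll add a bit over 1° and settle.

Emit:
{"fn": "apply_moves", "kwargs": {"commands": [{"x": 0,"y": 0.07,"z": 0.02,"ax": 0,"ay": 0,"az": 0},{"x": 0,"y": 0.07,"z": 0.01,"ax": 0,"ay": 0,"az": 0},{"x": 0,"y": 0,"z": 0,"ax": 0,"ay": 0,"az": 0},{"x": 0,"y": 0,"z": 0,"ax": 0,"ay": 0,"az": 0},{"x": 0,"y": 0,"z": 0,"ax": 0,"ay": 0,"az": 0}]}}

```text
clock: 23.52
position: [0.5024, 0.3229, 0.2]
orientation: [-0.009, 1.0, -0.001, 0.001]
contact_force: [-2.6, -3.8, 8.7]
width: 0.106
grasp_force: 31.2
```

```bash
python3 ang.py | grep -E "scene l|top l" | head -4
python3 - <<'E'
from h import *
t=imaging.snapshot('top')
a=cv2.imread('pics/top0.png').astype(int);b=cv2.cvtColor(t['pixels'],cv2.COLOR_RGB2BGR).astype(int)
# white tape ring centroid before/after
for im in(a,b):
    m=(im[130:172,290:330].min(2)>150);y,x=np.nonzero(m);print('tape px',x.mean()+290,y.mean()+130,m.sum())
s=manip.sense();print(s['clock'],s['position'],s['contact_force'],s['grasp_force'])
E
```

```text
scene lightbox 0.76 [348. 167.] lid only: 60 iou 0.175  lid+box: 59 iou 0.946
scene lightbox 0.55 [193. 263.] lid only: 50 iou 0.000  lid+box: 50 iou 0.000
top lid 0.77 [183. 192.] lid only: 60 iou 0.383  lid+box: 60 iou 0.130
top lid 0.58 [315. 204.] lid only: 50 iou 0.000  lid+box: 50 iou 0.000
tape px 310.14159292035396 149.94247787610618 226
tape px 310.2117117117117 149.84684684684686 222
24.3167 [0.50236179 0.32291014 0.19996028] [-1.99019907 -3.75813957  8.7833042 ] 31.172613501548767
```

The lid is at about 59.5–60° and steady. The tape has not moved. Handing in.

```bash
python3 -c "
from workcell import manip
print(manip.sign_off())"
```

```text
the job is handed in; nothing more can be done
None
```

Handed in at about 24 s of the 61 s: the three servos measured within about 1 mm of their tabs along the ledge and pressed against it (the near one's last yaw fit was 2° off square, the earlier two under 0.5°), and the gripper is holding the lid at about 59–60° by camera fit; no bystander was touched on purpose, but I only checked their positions roughly, and the bearing was not re-detected at the end.

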